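Pop the blue drawer open and put the marker away

ROBOT

A 6-joint arm with a two-finger parallel gripper is mounted at the origin on a cart in front of the work surface, level with it; the furniture and walls round the work are solid. World frame = base frame: x ahead of the robot, y to its left, z up, the work surface at z = 0. Lengths are in m, angles in rad, forces in N, time in s.
With the tool pointing down it reaches from about 0.4 to 0.825 m from the base axis. Payload 7 kg.
Tool frame: the origin (TCP) lies at the centre of the arm's flange, where the gripper is bolted on; the fingertips stand 173 mm ahead of it and the grasp point (between the pads) lies 155 mm ahead of it (manip.tip_extent is the distance from the TCP to the fingertips, in m); z points along the fingers, y is the line along which they close (so a half turn about z gives the same grasp; the last joint's range is limited). The gripper opens to 85 mm and grips with 20 to 120 N. Pads are 22 mm wide; open, the fingers measure 114 mm over their backs; the gripper's body (76 mm by 85 mm) begins 54 mm behind the grasp point. The pads swing forward as they close: fully open they stand 13 mm farther back than shut.
Start: joints at [1.595, 0.359, 0.012, 0, -1.224, -0.288], TCP at [0.176, 0.652, 0.405] pointing down, gripper open.
Joint ranges: [-3.07, 3.07], [-1.43, 2.12], [-1.02, 1.25], [-3.03, 1.67], [-3.05, -0], [-3.03, 3.03]. Speed limits (rad/s): [2.39, 2.39, 3.01, 3.14, 3.14, 3.14].

INTERFACE

Orientations are given as a unit quaternion [w, x, y, z].
In Python, from bench import manip gives the robot as it stands. The module is installed in compiled form; this text tells all that it offers.
- The arm moves only by the tool servo_tool, never from a script. Its argument "steps" is a list of rows, each an object with "claw": the gripper's target within -1 to 1 (shut at 1, half-way at 0, fully open at -1); "xyz": the shift along the world's x, y, z in m, a list of three; "twist": the turn about the world's z in rad. A call has 1 to 5 rows; each row is the pose to reach, as a shift and turn from the pose commanded when the call began; what a row does not reach only later rows make up. A row lasts 1/8 s, in which the tool goes at most 62.5 mm and 10.7 degrees, less where a joint would pass 70% of its speed; a pose out of reach is approached as far as the arm can. A call with a gripper value outside its range is refused whole. The fingers move at their own pace and stop on an object; "squeeze" is the grip in N (left out, the last holds). Time passes only in rows, so rows that repeat a pose let the fingers close. It gives the time, the measured TCP pose, the force, the opening and the grip force at its end, in the units of the state.
- manip.get_state(): the state, without advancing time (a new reading comes with each control period).
- manip.grab_frame(name): name is "side" or "top" or "wrist"; returns a dict with "img" (400x640x3 uint8, red, green, blue), "intrinsics" (3x3 intrinsics, pixels), "position" and "orientation" of the camera in the world; the wrist camera has in their place "tool_from_camera" (4x4, takes a point from camera to tool coordinates, whose origin is the TCP and whose axes are the flange's). Camera axes: x right, y down, z forward; pixel columns grow to the right and rows downward; lengths in m; the calibration is good to about 2 mm. A picture is of the moment at which its call begins: read the wrist's pose just before it. There is no depth.
- manip.job_done(): hands the job in; it is judged then, once.
The state is a dict: "clock": time; "joints": joint angles; "qd": joint speeds; "effort": joint torques, N m; "tcp_pos": TCP position; "eef_rot": TCP orientation; "force": force on the tool from outside, world axes, zero at the start; "moment": the same for the moment, N m; "finger_gap": finger opening in m; "grip_force": force on a finger pad.
Only numpy, scipy, OpenCV 4.12 (cv2) and the standard library are available. Lean on these libraries where they do the work, as an engineer would, in place of code of your own. Each camera call takes 0.05 s, during which the arm holds its last target. There are 200 camera calls.

TASK

Put the marker pen away in the cabinet with the blue button: press the blue button on top so that the latch lets go, let the sprung drawer pop right out by itself without touching it on its way, then lay the marker flat inside the open drawer and let go. Leave that drawer out, and leave the yellow drawer shut.

Things in the scene. Friction and masses are not known exactly. Their poses are not given: they have to be found in the camera images.
- blue_button_top (a point): Centre of the top of the round blue push button (36 mm across) on the cabinet with the blue drawer front. It is 78 mm above the bench, 14 mm above the cabinet top. Pressed straight down: travel 8 mm, 2 N rising to 5 N; the latch lets go after about 5 mm. It springs back. Axes: drawer front looks to -x, y along the front, z up. It lies 125 mm behind the front face, on the middle line.
- blue_drawer (a joint): How far the blue drawer is out, in m: 0 shut and latched, 0.10 fully out. The cabinet is grey, fixed, 160 deep x 176 wide x 64 mm high, its front towards the robot within 0.12 rad. Unlatched, a spring drives the drawer out along -x in about half a second and holds it there with 2 N; it does not latch again.
- blue_tray (a point): On the blue drawer's floor and moving with it: middle of the part uncovered when fully out, then 175 mm from the button towards the front, 10 mm above the bench. Axes as the button's. The uncovered tray is 100 mm in x, 152 in y, so the marker lies along y. Side walls reach 40 mm above the bench, the drawer front 61, the cabinet behind 64.
- marker_pen: Loose marker pen, white with a red cap, 136 mm long along its own y, 16 mm thick, lying on the bench to the right of the cabinets, pointing roughly away from the robot. Origin at the middle of its underside, 8 mm below its axis. (Overhead at the left, the pipe of an extraction hood fills x 0.51 to 0.65, y 0.14 to 0.42 m from 0.66 m up: swing in with the arm drawn back.)
- yellow_drawer (a joint): How far the drawer of the twin cabinet (yellow button, yellow front) is out, in m: 0 shut and latched. It stands beside the blue one; which is left and which right varies.

How it is judged:
By the outcome, as a careful person would: the job done as asked, in the order asked, and still so for the second after the job is handed in, with the robot touching nothing.
It also fails if it takes over 61 s, if anything falls off the work surface, if the arm or the gripper's body presses on something with over 40 N, if the wrist force passes 120 N, or if a joint passes its speed limit or range.

## Working session

There is one attempt and no reset: what is moved stays moved. The work goes in short steps, Python scripts to look and compute and a tool call to move; the robot and the scene stay as the last step left them, time stands still between calls to the robot, and variables do not carry over. Pictures are saved under pics/ and viewed, at most 10 in all, crops included, and the job is handed in when it is done.

Besides the shell and the picture viewer there is one more tool, called after ">>>" by a JSON object that holds its "op" and its "data", one argument or row to a line. servo_tool: Moves the arm, as the interface text tells. Its arguments: {"type":"object","properties":{"steps":{"type":"array"},"squeeze":{"type":"number"}},"required":["steps"]}

```bash
mkdir -p pics
cat > h.py <<'E'
import numpy as np, cv2
from scipy.spatial.transform import Rotation as R
from bench import manip
def rot(q): return R.from_quat([q[1],q[2],q[3],q[0]]).as_matrix()
def grab(n,save=None):
    s=manip.get_state(); f=manip.grab_frame(n)
    if n=="wrist":
        T=np.array(f["tool_from_camera"]); W=np.eye(4); W[:3,:3]=rot(s["eef_rot"]); W[:3,3]=s["tcp_pos"]; M=W@T
        P,C=M[:3,3],M[:3,:3]
    else: P,C=np.array(f["position"]),rot(f["orientation"])
    if save: cv2.imwrite("pics/"+save,f["img"][:,:,::-1])
    return f["img"],np.array(f["intrinsics"]),P,C
def on(px,z,K,P,C):
    px=np.atleast_2d(px).astype(float); d=np.c_[px,np.ones(len(px))]@np.linalg.inv(K).T@C.T
    return P+d*((z-P[2])/d[:,2])[:,None]
def blobs(img,lo,hi,amin=30):
    h=cv2.cvtColor(img,cv2.COLOR_RGB2HSV); m=cv2.inRange(h,lo,hi)
    n,l,s,c=cv2.connectedComponentsWithStats(m)
    return [(c[i].round(1),s[i].tolist(),l==i) for i in range(1,n) if s[i][4]>amin]
E
python3 - <<'E'
from h import *
for n in("top","side"):
    i,K,P,C=grab(n,n+"0.png"); print(n,P,C.round(2).tolist(),K[0,0])
    for nm,lo,hi in(("blue",(100,120,50),(130,255,255)),("yel",(20,120,80),(35,255,255)),("red",(0,150,80),(8,255,255)),("red2",(172,150,80),(180,255,255))):
        for b in blobs(i,lo,hi): print(nm,b[0],b[1])
print(manip.get_state())
E
```

```text
top [ 0.39179338 -0.07219219  0.90913302] [[-0.07, -0.98, 0.2], [-1.0, 0.07, -0.01], [-0.0, -0.2, -0.98]] 367.60817279918257
blue [27.3 10.9] [22, 0, 14, 16, 53]
blue [208. 190.] [201, 183, 15, 15, 169]
blue [214.4 245.6] [177, 241, 74, 10, 159]
yel [313.3 165.7] [306, 158, 15, 15, 157]
yel [322.5 219.7] [287, 213, 72, 15, 164]
red [436.2  11.9] [388, 0, 111, 35, 668]
red [400.6 251.4] [391, 248, 19, 8, 111]
side [ 0.59497533 -1.03873605  0.49290772] [[1.0, 0.0, -0.04], [0.04, -0.4, 0.91], [-0.01, -0.91, -0.4]] 440.7687868369944
blue [520.8  63.6] [516, 62, 10, 4, 36]
blue [490.8 115. ] [480, 113, 21, 5, 95]
yel [309.5 219.9] [307, 194, 5, 52, 129]
yel [362.5 201.1] [355, 197, 15, 10, 120]
yel [376.1 279.7] [369, 266, 14, 29, 200]
red [627.5  17.4] [613, 1, 27, 34, 448]
red [532.  150.5] [500, 91, 67, 127, 3773]
{'clock': 0.1, 'joints': array([ 1.59511834e+00,  3.59334383e-01,  1.11356177e-02, -3.10091563e-04,
       -1.22406471e+00, -2.88116700e-01]), 'qd': array([ 0.00057113, -0.00031541,  0.00227446, -0.00088347, -0.00061663,
       -0.00014698]), 'effort': array([-3.44355627e-03, -5.84767163e+01,  2.94111228e+01,  6.95439354e+00,
       -3.09878436e-03,  1.39119129e-05]), 'tcp_pos': array([0.17594974, 0.65149033, 0.40383804]), 'eef_rot': array([ 7.47323557e-04,  9.91306926e-01, -1.31567543e-01, -2.98717040e-05]), 'force': array([-0.67995765,  0.46853049,  0.24082754]), 'moment': array([-0.05888899, -0.00750119, -0.0033992 ]), 'grip_force': 0.0, 'finger_gap': 0.08547647754339077}
```

View pics/top0.png

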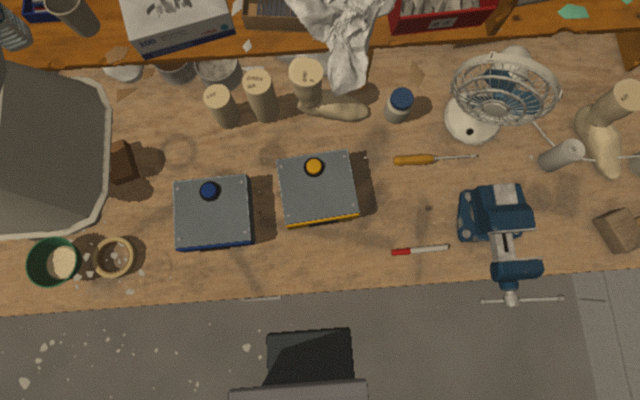

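View pics/side0.png

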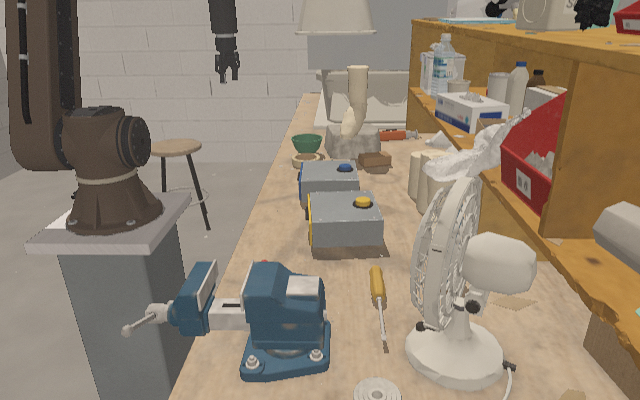

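The top view shows the blue cabinet on the left (button at 208,190) and the yellow one right of it (button at 313,166). The marker lies along y at (391–450, 250), with the vise beyond its right end. The hood is at far left.

Run:
```python
from h import *
i,K,P,C=grab("top")
b=on([208,190],.078,K,P,C)[0]; y=on([313.3,165.7],.078,K,P,C)[0]
print("button",b,"yellow",y)
# front line of blue cabinet from the blue strip
m=[x for x in blobs(i,(100,120,50),(130,255,255)) if x[1][1]==241 or x[1][2]>60]
for bb in m:
    ys,xs=np.nonzero(bb[2]); pts=on(np.c_[xs,ys],.061,K,P,C)[:,:2]
    if abs(bb[0][0]-214)<5:
        vx,vy,x0,y0=cv2.fitLine(pts.astype(np.float32),cv2.DIST_L2,0,.01,.01).ravel()
        print("front",x0,y0,"yaw",np.arctan2(-vx*np.sign(vy),vy*np.sign(vy)),pts[:,1].min(),pts[:,1].max())
# grey top of cabinet
g=cv2.cvtColor(i,cv2.COLOR_RGB2HSV); msk=np.zeros(i.shape[:2],np.uint8); 
w=cv2.inRange(g,(85,10,60),(125,110,200)); w[:170]=0; w[252:]=0; w[:,:168]=0; w[:,256:]=0
c=max(cv2.findContours(w,0,2)[0],key=cv2.contourArea); q=cv2.boxPoints(cv2.minAreaRect(c)); print("top box",on(q,.064,K,P,C)[:,:2].round(4).tolist())
# marker
r=i[236:262,380:460]; h=cv2.cvtColor(r,cv2.COLOR_RGB2HSV).astype(int); k=(((h[...,1]<60)&(h[...,2]>130))|(((h[...,0]<8)|(h[...,0]>172))&(h[...,1]>150))).astype(np.uint8)
n,l,s,cc=cv2.connectedComponentsWithStats(k); print(s[1:].tolist())
ys,xs=np.nonzero(k); pts=on(np.c_[xs+380,ys+236],.008,K,P,C)[:,:2]
vx,vy,x0,y0=cv2.fitLine(pts.astype(np.float32),cv2.DIST_HUBER,0,.01,.01).ravel(); t=(pts-[x0,y0])@[vx,vy]
print("marker",x0,y0,vx,vy,t.min(),t.max(), [x0+vx*(t.min()+t.max())/2,y0+vy*(t.min()+t.max())/2])
cv2.imwrite("pics/topcrop.png",cv2.resize(i[150:310,160:520],None,fx=2.2,fy=2.2,interpolation=2)[:,:,::-1])
```

```text
button [0.60760113 0.17452647 0.078     ] yellow [ 0.64804446 -0.07359149  0.078     ]
front 0.47929308 0.16745344 yaw 0.03385349 0.08461624391095464 0.2523014258931721
top box [[0.4801, 0.2539], [0.4815, 0.242], [0.4758, 0.2409], [0.4743, 0.2527]]
[[32, 10, 36, 7, 132], [11, 12, 19, 8, 108]]
marker 0.4378949 -0.30827686 0.021450976 -0.9997699 -0.06175315388532616 0.07649176690504608 [np.float64(0.4380529893903745), np.float64(-0.3156444729306101)]
```

>>> {"op": "servo_tool", "data": {
  "steps": [
    {"claw": 1,"xyz": [-0.015,-0.055,0],"twist": -0.18},
    {"claw": 1,"xyz": [-0.03,-0.109,0],"twist": -0.36},
    {"claw": 1,"xyz": [-0.045,-0.164,0],"twist": -0.54},
    {"claw": 1,"xyz": [-0.059,-0.218,0],"twist": -0.72},
    {"claw": 1,"xyz": [-0.001,-0.237,0],"twist": -0.9}
  ]
}}

```text
clock: 0.78
tcp_pos: [0.1715, 0.4129, 0.4055]
eef_rot: [-0.001, 0.837, -0.548, -0.001]
force: [2.2, 1.7, 0.3]
finger_gap: 0.0002
grip_force: 0.0
```

>>> {"op": "servo_tool", "data": {
  "steps": [
    {"claw": 1,"xyz": [0.054,-0.028,0],"twist": -0.18},
    {"claw": 1,"xyz": [0.105,-0.062,0],"twist": -0.36},
    {"claw": 1,"xyz": [0.149,-0.103,0],"twist": -0.38},
    {"claw": 1,"xyz": [0.189,-0.15,0],"twist": -0.38},
    {"claw": 1,"xyz": [0.221,-0.201,-0.02],"twist": -0.38}
  ]
}}

```text
clock: 1.4
tcp_pos: [0.397, 0.2131, 0.3859]
eef_rot: [-0.002, 0.717, -0.697, 0.0]
force: [0.9, 0.6, 0.3]
finger_gap: -0.0002
grip_force: 0.0
```

>>> {"op": "servo_tool", "data": {
  "steps": [
    {"claw": 1,"xyz": [0.025,-0.05,-0.04],"twist": 0},
    {"claw": 1,"xyz": [0.08,-0.05,-0.06],"twist": 0},
    {"claw": 1,"xyz": [0.13,-0.045,-0.07],"twist": 0},
    {"claw": 1,"xyz": [0.13,-0.045,-0.07],"twist": 0}
  ]
}}

```text
clock: 1.9
tcp_pos: [0.528, 0.1691, 0.3126]
eef_rot: [0.002, 0.716, -0.698, -0.0]
force: [-0.5, 0.3, 0.7]
finger_gap: 0.0001
grip_force: 0.0
```

Run:
```python
from h import *
i,K,P,C=grab("wrist","w1.png"); s=manip.get_state(); print(s["clock"],s["tcp_pos"],s["eef_rot"],P)
for b in blobs(i,(100,110,40),(130,255,255),150): print(b[0],b[1],on(b[0],.078,K,P,C))
```

```text
1.95 [0.52650937 0.16894392 0.31328463] [ 1.52614068e-03  7.15855677e-01 -6.98246549e-01 -2.76741567e-04] [0.53067096 0.08984247 0.28242949]
[387.8 188.6] [379, 79, 18, 231, 1423] [[0.48426314 0.15035636 0.078     ]]
[193.6 219.1] [164, 192, 59, 56, 2487] [[0.60598529 0.17355272 0.078     ]]
```

View pics/w1.png

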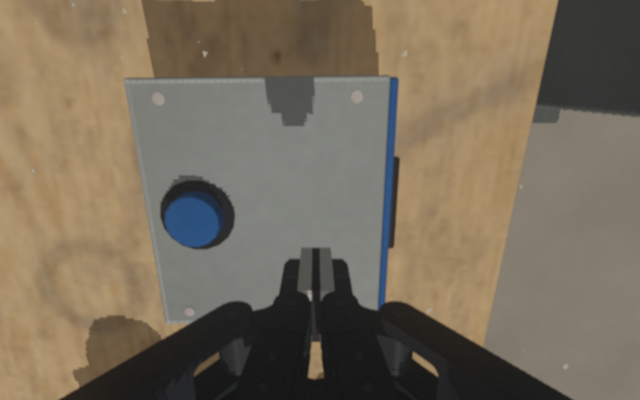

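The wrist view shows the blue button at (194,219), with the closed fingers over the cabinet top. Pressing now.

>>> {"op": "servo_tool", "data": {
  "steps": [
    {"claw": 1,"xyz": [0.05,0.003,-0.02],"twist": 0},
    {"claw": 1,"xyz": [0.079,0.0045,-0.045],"twist": 0},
    {"claw": 1,"xyz": [0.079,0.0045,-0.055],"twist": 0},
    {"claw": 1,"xyz": [0.079,0.0045,-0.062],"twist": 0},
    {"claw": 1,"xyz": [0.079,0.0045,-0.066],"twist": 0}
  ]
}}

```text
clock: 2.58
tcp_pos: [0.6035, 0.174, 0.2498]
eef_rot: [-0.0, 0.717, -0.697, -0.0]
force: [-4.1, -0.2, 5.3]
finger_gap: 0.0001
grip_force: 2.4
```

>>> {"op": "servo_tool", "data": {
  "steps": [
    {"claw": 1,"xyz": [0,0,-0.003],"twist": 0},
    {"claw": 1,"xyz": [0,0,-0.003],"twist": 0}
  ]
}}

```text
clock: 2.82
tcp_pos: [0.604, 0.174, 0.2469]
eef_rot: [-0.0, 0.717, -0.697, 0.0]
force: [-3.0, -0.2, 3.3]
finger_gap: -0.0001
grip_force: 1.6
```

>>> {"op": "servo_tool", "data": {
  "steps": [
    {"claw": 1,"xyz": [0,0,-0.003],"twist": 0},
    {"claw": 1,"xyz": [0,0,-0.003],"twist": 0}
  ]
}}

```text
clock: 3.08
tcp_pos: [0.6046, 0.1741, 0.2434]
eef_rot: [-0.0, 0.717, -0.697, 0.0]
force: [-3.0, 0.1, 5.4]
finger_gap: 0.0004
grip_force: 2.6
```

>>> {"op": "servo_tool", "data": {
  "steps": [
    {"claw": 1,"xyz": [0,0,0.03],"twist": 0},
    {"claw": 1,"xyz": [-0.03,0,0.075],"twist": 0},
    {"claw": 1,"xyz": [-0.08,-0.004,0.09],"twist": 0},
    {"claw": 1,"xyz": [-0.08,-0.004,0.09],"twist": 0},
    {"claw": 1,"xyz": [-0.08,-0.004,0.09],"twist": 0}
  ]
}}

```text
clock: 3.7
tcp_pos: [0.5248, 0.1701, 0.3333]
eef_rot: [-0.001, 0.717, -0.697, 0.0]
force: [0.1, -0.3, 0.6]
finger_gap: -0.0003
grip_force: 0.0
```

Run:
```python
from h import *
i,K,P,C=grab("wrist","w2.png"); s=manip.get_state(); print(s["clock"],s["tcp_pos"],P)
for b in blobs(i,(100,110,40),(130,255,255),150): print(b[0],b[1],on(b[0],.078,K,P,C),on(b[0],.061,K,P,C))
```

```text
3.75 [0.52502628 0.17009513 0.3328301 ] [0.52773599 0.09100361 0.30289541]
[505.1 164.8] [480, 73, 60, 224, 6532] [[0.40098875 0.13945197 0.078     ]] [[0.39140783 0.14311421 0.061     ]]
[199.6 205.3] [173, 180, 54, 51, 2100] [[0.60636716 0.17386657 0.078     ]] [[0.61231094 0.18013024 0.061     ]]
```

View pics/w2.png

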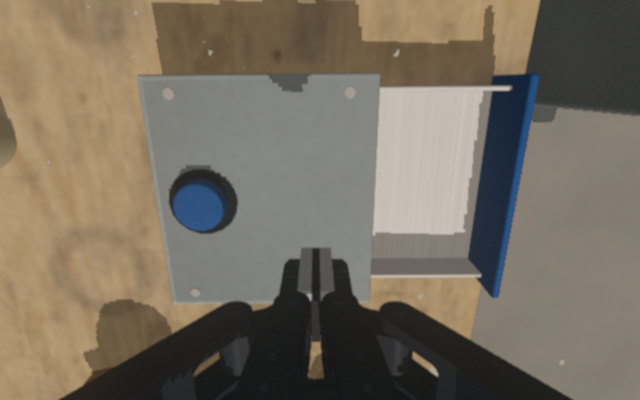

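The drawer is fully out: the tray shows between columns 375 and 490, with the side walls at rows 88 and 275. I'll measure the tray geometry.

Run:
```python
from h import *
i,K,P,C=grab("wrist"); 
q=on([[379,74],[371,302],[139,75],[175,303]],.064,K,P,C)[:,:2]; print("cab corners",q.round(4).tolist(),"yaw",[np.arctan2(-(a-b)[0],(a-b)[1]).round(4) for a,b in((q[0],q[1]),(q[2],q[3]))],"mid",q.mean(0),"front mid",(q[0]+q[1])/2)
w=on([[385,87],[505,87],[380,275],[475,275]],.040,K,P,C)[:,:2]; print("walls",w.round(4).tolist())
print("blue front top corners",on([[537,75],[497,297]],.061,K,P,C)[:,:2].round(4).tolist())
```

```text
cab corners [[0.4873, 0.0844], [0.479, 0.2579], [0.6436, 0.0892], [0.6376, 0.2634]] yaw [np.float64(-3.0943), np.float64(-3.1075)] mid [0.56188163 0.17374677] front mid [0.48315809 0.17118307]
walls [[0.4781, 0.0925], [0.3913, 0.0902], [0.4685, 0.2472], [0.3864, 0.2449]]
blue front top corners [[0.3827, 0.0822], [0.3764, 0.2524]]
```

>>> {"op": "servo_tool", "data": {
  "steps": [
    {"claw": -1,"xyz": [-0.02,-0.055,0],"twist": 0},
    {"claw": -1,"xyz": [-0.035,-0.11,0],"twist": 0},
    {"claw": -1,"xyz": [-0.045,-0.17,0],"twist": 0},
    {"claw": -1,"xyz": [-0.055,-0.23,0],"twist": 0},
    {"claw": -1,"xyz": [-0.065,-0.29,0],"twist": 0}
  ]
}}

```text
clock: 4.42
tcp_pos: [0.4597, -0.1221, 0.3325]
eef_rot: [0.0, 0.717, -0.697, -0.0]
force: [1.5, -0.1, -0.2]
finger_gap: 0.0854
grip_force: 0.0
```

>>> {"op": "servo_tool", "data": {
  "steps": [
    {"claw": -1,"xyz": [-0.01,-0.06,0],"twist": 0},
    {"claw": -1,"xyz": [-0.02,-0.12,-0.01],"twist": 0},
    {"claw": -1,"xyz": [-0.022,-0.14,-0.03],"twist": 0},
    {"claw": -1,"xyz": [-0.022,-0.14,-0.03],"twist": 0},
    {"claw": -1,"xyz": [-0.022,-0.14,-0.03],"twist": 0}
  ]
}}

```text
clock: 5.05
tcp_pos: [0.438, -0.2603, 0.3027]
eef_rot: [0.0, 0.716, -0.698, -0.0]
force: [-0.6, -0.0, 0.6]
finger_gap: 0.0854
grip_force: 0.0
```

```bash
cat > pen.py <<'E'
from h import *
import sys
i,K,P,C=grab("wrist",sys.argv[1]); s=manip.get_state(); print(s["clock"],s["tcp_pos"],s["eef_rot"],P)
h=cv2.cvtColor(i,cv2.COLOR_RGB2HSV).astype(int)
red=((h[...,0]<8)|(h[...,0]>172))&(h[...,1]>140)&(h[...,2]>60)
wh=(h[...,1]<50)&(h[...,2]>120)
for nm,m in(("red",red),("white",wh)):
    n,l,st,c=cv2.connectedComponentsWithStats(m.astype(np.uint8))
    for k in range(1,n):
        if st[k][4]>250:
            ys,xs=np.nonzero(l==k); p=on(np.c_[xs,ys],.008,K,P,C)[:,:2]
            vx,vy,x0,y0=cv2.fitLine(p.astype(np.float32),2,0,.01,.01).ravel(); t=(p-[x0,y0])@[vx,vy]
            print(nm,st[k].tolist(),"dir",vx,vy,"ends",np.round([[x0+vx*a,y0+vy*a] for a in(t.min(),t.max())],4).tolist())
E
python3 pen.py w3.png
```

```text
5.1 [ 0.43816949 -0.25986599  0.30311495] [ 7.16170123e-05  7.16746033e-01 -6.97334293e-01  5.44132200e-05] [ 0.44085186 -0.33941233  0.27232489]
red [309, 151, 20, 56, 1025] dir 0.024816545 -0.999692 ends [[0.4362, -0.2444], [0.4374, -0.2895]]
white [423, 0, 217, 233, 37298] dir 0.82969314 -0.55821973 ends [[0.151, -0.2542], [0.3583, -0.3937]]
white [309, 17, 21, 133, 2582] dir 0.027570764 -0.99961984 ends [[0.4374, -0.2911], [0.4399, -0.3825]]
white [393, 255, 41, 138, 2687] dir 0.07529501 -0.9971613 ends [[0.3414, -0.0513], [0.3528, -0.2024]]
white [603, 298, 37, 97, 2442] dir 0.27558663 -0.96127623 ends [[0.1265, -0.0527], [0.1586, -0.1648]]
white [0, 332, 66, 66, 1822] dir 0.64965475 0.76022935 ends [[0.6819, -0.1269], [0.7557, -0.0405]]
```

View pics/w3.png

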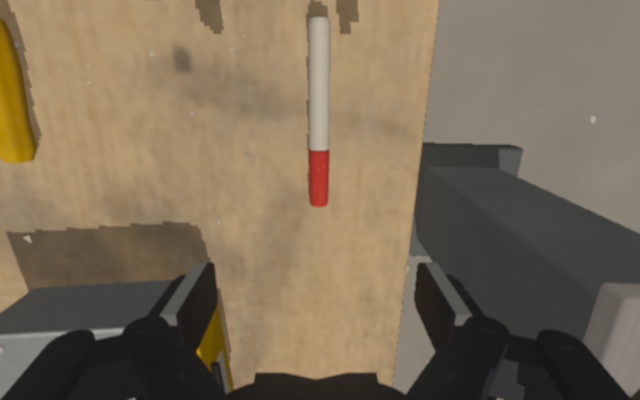

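The marker lies straight ahead at column 318, rows 17–207, with the vise out of the way. The gripper yaw already matches it.

>>> {"op": "servo_tool", "data": {
  "steps": [
    {"claw": -1,"xyz": [0,-0.052,-0.03],"twist": 0},
    {"claw": -1,"xyz": [0,-0.052,-0.08],"twist": 0},
    {"claw": -1,"xyz": [0,-0.052,-0.115],"twist": 0},
    {"claw": -1,"xyz": [0,-0.052,-0.126],"twist": 0},
    {"claw": -1,"xyz": [0,-0.052,-0.126],"twist": 0}
  ]
}}

```text
clock: 5.72
tcp_pos: [0.4383, -0.3117, 0.1774]
eef_rot: [0.0, 0.717, -0.697, 0.0]
force: [0.7, -0.2, 0.1]
finger_gap: 0.0851
grip_force: 0.0
```

>>> {"op": "servo_tool", "data": {
  "squeeze": 50,
  "steps": [
    {"claw": 1,"xyz": [0,0,0],"twist": 0},
    {"claw": 1,"xyz": [0,0,0],"twist": 0},
    {"claw": 1,"xyz": [0,0,0],"twist": 0},
    {"claw": 1,"xyz": [0,0,0],"twist": 0},
    {"claw": 1,"xyz": [0,0,0],"twist": 0}
  ]
}}

```text
clock: 6.35
tcp_pos: [0.4378, -0.3122, 0.1777]
eef_rot: [-0.0, 0.717, -0.697, 0.0]
force: [-1.0, 1.8, 5.6]
finger_gap: 0.0146
grip_force: 49.7
```

>>> {"op": "servo_tool", "data": {
  "steps": [
    {"claw": 1,"xyz": [0,0,0.01],"twist": 0},
    {"claw": 1,"xyz": [0,0,0.04],"twist": 0},
    {"claw": 1,"xyz": [0,0,0.09],"twist": 0},
    {"claw": 1,"xyz": [0,0,0.14],"twist": 0},
    {"claw": 1,"xyz": [0,0,0.14],"twist": 0}
  ]
}}

```text
clock: 6.98
tcp_pos: [0.4386, -0.3126, 0.3219]
eef_rot: [-0.002, 0.717, -0.697, 0.004]
force: [-0.1, 0.5, -0.5]
finger_gap: 0.0147
grip_force: 48.9
```

```bash
python3 pen.py w4.png
```

```text
7.025 [ 0.43776406 -0.31222436  0.31943135] [-0.00114313  0.71656684 -0.69751449  0.00204554] [ 0.44177461 -0.39186883  0.29175898]
red [300, 308, 33, 73, 1980] dir 0.02358309 -0.9997219 ends [[0.4364, -0.0978], [0.4384, -0.1861]]
white [8, 0, 32, 98, 897] dir 0.015106775 0.99988586 ends [[0.6688, -0.4445], [0.6699, -0.3757]]
white [419, 0, 221, 266, 42651] dir 0.75710475 -0.6532935 ends [[0.1273, -0.2622], [0.3534, -0.4574]]
white [270, 13, 30, 32, 719] dir 0.86264974 -0.50580174 ends [[0.4592, -0.4252], [0.4779, -0.4362]]
white [230, 35, 34, 15, 324] dir 0.99059874 -0.13679959 ends [[0.4847, -0.4187], [0.5097, -0.4222]]
white [298, 111, 34, 204, 5722] dir 0.023185397 -0.9997312 ends [[0.44, -0.1794], [0.4444, -0.3714]]
white [400, 268, 54, 49, 1225] dir 0.7481835 -0.66349185 ends [[0.3061, -0.1808], [0.3605, -0.229]]
white [577, 333, 63, 67, 3473] dir 0.23107007 -0.9729371 ends [[0.123, -0.0796], [0.1445, -0.1703]]
white [15, 367, 86, 33, 1755] dir 0.9477541 0.31900188 ends [[0.6602, -0.1042], [0.7524, -0.0732]]
```

View pics/w4.png

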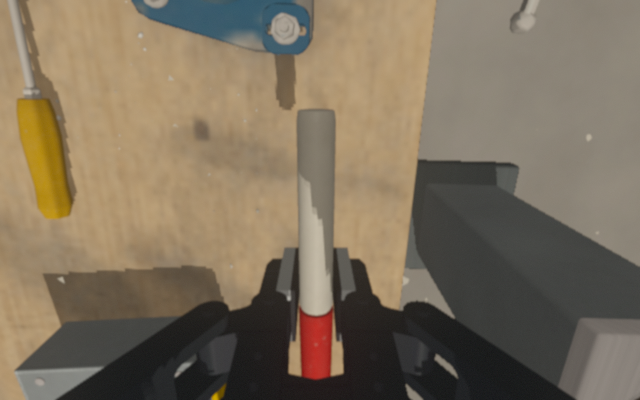

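The marker is held level between the pads: its far end is at row 111 and the cap boundary at row 310. I'll check its offset along the pen from those two points.

Run:
```python
from h import *
i,K,P,C=grab("wrist"); s=manip.get_state(); t=s["tcp_pos"]; print(t,s["clock"])
z=t[2]-.1695
print(on([[317,111],[316,310],[316,381]],z,K,P,C)-t)
print(on([[317,111]],z-.004,K,P,C)-t)
```

```text
[ 0.43722519 -0.31201392  0.31775666] 7.075
[[ 0.00354286 -0.06897236 -0.1695    ]
 [ 0.00140171  0.0242162  -0.1695    ]
 [ 0.00021429  0.06780846 -0.1695    ]]
[[ 0.00354185 -0.06867642 -0.1735    ]]
```

>>> {"op": "servo_tool", "data": {
  "steps": [
    {"claw": 1,"xyz": [0,0.055,0],"twist": 0},
    {"claw": 1,"xyz": [0,0.115,0],"twist": 0},
    {"claw": 1,"xyz": [0,0.175,0],"twist": 0},
    {"claw": 1,"xyz": [0,0.235,0],"twist": 0},
    {"claw": 1,"xyz": [-0.003,0.295,0],"twist": 0}
  ]
}}

```text
clock: 7.7
tcp_pos: [0.4338, -0.0155, 0.316]
eef_rot: [0.001, 0.716, -0.698, -0.0]
force: [2.0, 0.9, 0.1]
finger_gap: 0.0151
grip_force: 48.9
```

>>> {"op": "servo_tool", "data": {
  "steps": [
    {"claw": 1,"xyz": [-0.003,0.055,0],"twist": 0.01},
    {"claw": 1,"xyz": [-0.003,0.11,0],"twist": 0.01},
    {"claw": 1,"xyz": [-0.003,0.16,0],"twist": 0.01},
    {"claw": 1,"xyz": [-0.003,0.185,-0.04],"twist": 0.01},
    {"claw": 1,"xyz": [-0.003,0.185,-0.06],"twist": 0.01}
  ]
}}

```text
clock: 8.32
tcp_pos: [0.4306, 0.169, 0.2543]
eef_rot: [0.002, 0.721, -0.693, -0.0]
force: [0.5, -0.3, -0.4]
finger_gap: 0.015
grip_force: 48.9
```

>>> {"op": "servo_tool", "data": {
  "steps": [
    {"claw": 1,"xyz": [0,0,0],"twist": 0}
  ]
}}

```text
clock: 8.45
tcp_pos: [0.4306, 0.1674, 0.2547]
eef_rot: [0.003, 0.72, -0.694, -0.0]
force: [1.2, -0.6, -0.6]
finger_gap: 0.0151
grip_force: 48.9
```

Run:
```python
from h import *
i,K,P,C=grab("wrist","w5.png"); s=manip.get_state(); print(s["tcp_pos"],s["eef_rot"],s["finger_gap"],s["clock"])
```

```text
[0.43114879 0.1675382  0.25594851] [ 1.82634151e-03  7.20133145e-01 -6.93833495e-01 -5.98393233e-06] 0.014910658532842017 8.5
```

View pics/w5.png

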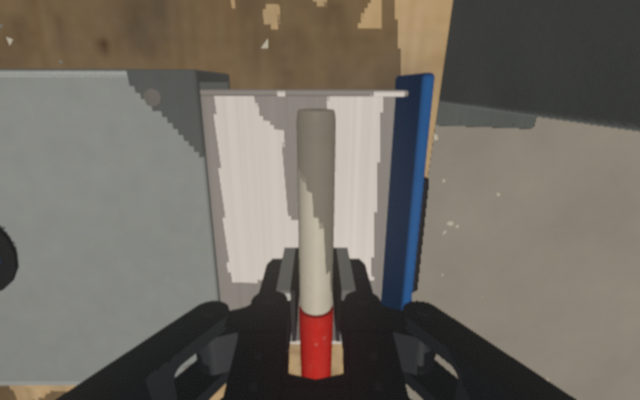

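The pen is over the tray: right wall top at about row 93, and the left wall glimpsed between the fingers at about row 344. Checking y centring.

Run:
```python
from h import *
i,K,P,C=grab("wrist"); print(manip.get_state()["tcp_pos"])
print(on([[316,91],[316,97],[316,344]],.04,K,P,C)[:,1], "pen far", on([[316,110]],.0865,K,P,C)[:,1])
print("x: cabinet edge, front inner", on([[213,200]],.064,K,P,C)[0,0], on([[397,200]],.061,K,P,C)[0,0])
print(i[325:360:3,297:305].mean(1).round().tolist())
```

```text
[0.4315431  0.16766388 0.25684064]
[0.09181777 0.0947832  0.25084892] pen far [0.09806603]
x: cabinet edge, front inner 0.48321149806250746 0.3915173895827374
[[122.0, 53.0, 48.0], [123.0, 54.0, 50.0], [124.0, 55.0, 51.0], [123.0, 58.0, 53.0], [127.0, 62.0, 56.0], [158.0, 99.0, 92.0], [146.0, 80.0, 62.0], [145.0, 78.0, 61.0], [140.0, 73.0, 56.0], [142.0, 76.0, 59.0], [148.0, 84.0, 65.0], [148.0, 85.0, 64.0]]
```

>>> {"op": "servo_tool", "data": {
  "steps": [
    {"claw": 1,"xyz": [0.002,0.003,0],"twist": 0},
    {"claw": 1,"xyz": [0.002,0.003,-0.025],"twist": 0},
    {"claw": 1,"xyz": [0.002,0.003,-0.045],"twist": 0},
    {"claw": 1,"xyz": [0.002,0.003,-0.06],"twist": 0},
    {"claw": 1,"xyz": [0.002,0.003,-0.065],"twist": 0}
  ]
}}

```text
clock: 9.18
tcp_pos: [0.4338, 0.1707, 0.192]
eef_rot: [-0.0, 0.72, -0.694, 0.0]
force: [-0.4, -0.3, 0.9]
finger_gap: 0.0146
grip_force: 48.9
```

>>> {"op": "servo_tool", "data": {
  "steps": [
    {"claw": 1,"xyz": [0,0,-0.003],"twist": 0},
    {"claw": 1,"xyz": [0,0,-0.003],"twist": 0}
  ]
}}

```text
clock: 9.43
tcp_pos: [0.4338, 0.171, 0.1895]
eef_rot: [-0.0, 0.72, -0.694, 0.0]
force: [-0.5, -0.3, -0.7]
finger_gap: 0.015
grip_force: 48.9
```

>>> {"op": "servo_tool", "data": {
  "steps": [
    {"claw": 1,"xyz": [0,0,-0.0015],"twist": 0},
    {"claw": 1,"xyz": [0,0,-0.0015],"twist": 0},
    {"claw": 0.4,"xyz": [0,0,-0.0015],"twist": 0},
    {"claw": 0.3,"xyz": [0,0,-0.0015],"twist": 0},
    {"claw": 0.3,"xyz": [0,0,-0.0015],"twist": 0}
  ]
}}

```text
clock: 10.05
tcp_pos: [0.4335, 0.1709, 0.1875]
eef_rot: [-0.0, 0.72, -0.694, -0.0]
force: [-0.5, -0.7, 0.5]
finger_gap: 0.0299
grip_force: 0.0
```

>>> {"op": "servo_tool", "data": {
  "steps": [
    {"claw": 0.3,"xyz": [0,0,0],"twist": 0},
    {"claw": 0.3,"xyz": [0,0,0.02],"twist": 0},
    {"claw": 0.3,"xyz": [0,0,0.06],"twist": 0},
    {"claw": 0.3,"xyz": [0,0,0.12],"twist": 0},
    {"claw": 0.3,"xyz": [0,0.04,0.15],"twist": 0}
  ]
}}

```text
clock: 10.68
tcp_pos: [0.4336, 0.2101, 0.3408]
eef_rot: [-0.002, 0.719, -0.695, 0.0]
force: [1.0, 0.4, -1.0]
finger_gap: 0.0298
grip_force: 0.0
```

>>> {"op": "servo_tool", "data": {
  "steps": [
    {"claw": 0.3,"xyz": [0,0.02,0],"twist": 0},
    {"claw": 0.3,"xyz": [0,0.02,0],"twist": 0},
    {"claw": 0.3,"xyz": [0,0.02,0],"twist": 0}
  ]
}}

```text
clock: 11.05
tcp_pos: [0.4331, 0.2303, 0.3362]
eef_rot: [0.001, 0.72, -0.694, -0.0]
force: [0.6, 0.5, 0.2]
finger_gap: 0.0299
grip_force: 0.0
```

```bash
python3 pen.py w6.png | head -3
```

```text
11.1 [0.43321432 0.23018694 0.33635223] [ 1.23660319e-03  7.19973341e-01 -6.94000619e-01  1.60799522e-07] [0.43676511 0.15113079 0.30601402]
red [309, 138, 17, 51, 824] dir 0.033998568 -0.9994219 ends [[0.4322, 0.2404], [0.4337, 0.1955]]
white [0, 0, 253, 231, 46372] dir 0.32092693 -0.947104 ends [[0.5477, 0.3026], [0.6231, 0.08]]
```

View pics/w6.png

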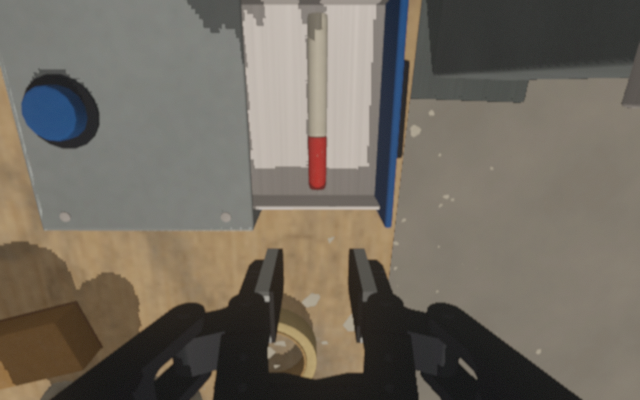

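The marker lies flat in the open drawer (rows 12–189, between the walls), the gripper is clear of everything, and the yellow drawer was never touched. Handing in.

```bash
python3 -c "
from bench import manip
print(manip.job_done())"
```

```text
the job is handed in; nothing more can be done
None
```

The job is handed in at about 11 s on the robot's clock: the blue button was pressed, the drawer popped out untouched, the marker lies flat in it with the gripper clear, and the yellow drawer was never touched.

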